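Lift a tacky resin bust with spring tongs

ROBOT

A 7-joint arm with a two-finger parallel gripper is mounted at the origin on the work surface. World frame = base frame: x ahead of the robot, y to its left, z up, the work surface at z = 0. Lengths are in mm, angles in rad, forces in N, time in s.
With the tool pointing down it reaches from about 400 to 875 mm from the base axis. Payload 4.4 kg.
Tool frame: the origin (TCP) lies midway between the tips of the shut fingers; the grasp point (between the pads) lies ctrl.grip_depth behind it (ctrl.grip_depth is the distance from the TCP to the grasp point, in mm); z points along the fingers, y is the line along which they close (so a half turn about z gives the same grasp; the last joint's range is limited). The gripper opens to 85 mm and grips with 20 to 120 N. Pads are 22 mm wide; open, the fingers measure 114 mm over their backs; the gripper's body (76 mm by 85 mm) begins 54 mm behind the grasp point. The pads swing forward as they close: fully open they stand 13 mm farther back than shut.
Start: joints at [-1.36, 0.628, 0.038, 1.517, -0.027, 0.996, -0.02], TCP at [177.607, 625.279, 231.313] pointing down, gripper open.
Joint ranges: [-3.06, 3.06], [-0.37, 2.12], [-1.25, 1.32], [0.18, 2.47], [-1.1, 4.24], [0.23, 1.98], [-2.94, 2.94]. Speed limits (rad/s): [2.57, 2.57, 3.14, 3.14, 3.14, 3.14, 3.14].

INTERFACE

Orientations are given as [roll, pitch, yaw] about the fixed x, y, z axes, in that order (R = Rz(yaw) Ry(pitch) Rx(roll)).
In Python, from cell import ctrl gives the robot as it stands.
- The arm moves only by the tool carry_out, never from a script. Its argument "deltas" is one flat list of numbers, 7 for each row, row after row: the turn, a rotation vector about the tool's x, y, z in degrees, then the shift along the tool's x, y, z in m, then the closure, from -1 (fully open) to 1 (shut). In form: [wx, wy, wz, dx, dy, dz, claw, wx, wy, wz, dx, dy, dz, claw, ...]. A call has 1 to 12 rows; each row shifts and turns the commanded pose from where the row before left it, along the tool's axes as they then stand; what a row does not reach is not made up. A row lasts 1/8 s, in which the tool goes at most 62.5 mm and 10.7 degrees, less where a joint would pass 70% of its speed; a pose out of reach is approached as far as the arm can. A call with a gripper value outside its range is refused whole. The fingers move at their own pace and stop on an object; the grip force is fixed at half the most. Time passes only in rows, so rows that do not move let the fingers close. It gives the time, the measured TCP pose, the force, the opening and the grip force at its end, in the units of the state.
- ctrl.read_state(): the state, without advancing time (a new reading comes with each control period).
- ctrl.get_image(name): name is "side" or "top"; returns the picture (480x640x3 uint8, red, green, blue); there is no depth.
- ctrl.calibration(name): a dict with "mtx" (3x3 intrinsics, pixels), "distortion" ([k1, k2, p1, p2, k3] as OpenCV has them; the pictures are not rectified), "R" (3x3) and "t" (3): a world point X has camera coordinates R X + t. Camera axes: x right, y down, z forward; pixel columns grow to the right and rows downward; lengths in mm; the calibration is good to about 2 mm. A picture is of the moment at which its call begins. calibration takes no time and is no camera call.
- ctrl.finish_job(): hands the job in; it is judged then, once.
The state is a dict: "clock": time; "qpos": joint angles; "qd": joint speeds; "tau": joint torques, N m; "eef_pos": TCP position; "tool_rot": TCP orientation; "force": force on the tool from outside, world axes, zero at the start; "torque": the same for the moment, N m; "width": finger opening in mm; "gripper_force": force on a finger pad.
Only numpy, scipy, OpenCV 4.12 (cv2) and the standard library are available. Lean on these libraries where they do the work, as an engineer would, in place of code of your own. Each camera call takes 0.05 s, during which the arm holds its last target. There are 200 camera calls.

TASK

The small bust standing on the curing turntable has been washed but is still tacky, so it must not be touched with the gripper itself. Pick up the spring tongs from the counter by their grips, close their tips on the bust's round plinth without crushing it, and lift it upright until its foot is at least 8 cm above the turntable, leaving the rook and everything else undisturbed. Finish while still holding the bust up in the tongs, for inspection.

Things in the scene. Friction and masses are not known exactly. Their poses are not given: they have to be found in the camera images.
- tongs: steel spring tongs, 206 mm from pivot pin to tips (wire pull ring 34 mm behind the pin), 100 g, lying on the 22 mm tall edges of both arms, so they close in the horizontal plane. Origin at the underside, on the centre line 90 mm in front of the pivot, midway between the two black rubber grip panels (60 mm long, 20 mm tall) and near the centre of mass: grip across here. x points to the tips, z up
- tong_left: the tongs' arm on the +y side. Origin on the pivot axis at the underside, x along the arm, +0.164 rad from the tongs' x axis when open. Both arms move evenly; sprung open they measure 52 mm over the rubber panels at the tongs' origin. The spring pushes back on each panel with about 5 N when open, 8 N when the tips are 28 mm apart; half of any grip beyond that reaches the tips
- tong_right: the same arm on the -y side, -0.164 rad when open
- tongs_tip (a point): midpoint between the tip pads on the tongs' centre line, 95 mm in front of the tongs' origin and 11 mm above the underside. Each pad is 32 mm long and 22 mm tall, the rounded ends reaching 21 to 25 mm beyond this point. Clear gap between the pads: 62 mm sprung open, less 2 mm for each mm that the panels are squeezed together
- bust: small grey resin print, 70 mm tall, about 30 g: head and shoulders on a round plinth 28 mm in diameter and 28 mm tall, neck, then shoulders 38 mm wide along y at 34 to 49 mm height. Origin: centre of the foot; z up, face to -x. Soft until cured: over 20 N from a tong arm crushes it (gripping the tongs with 14 to 30 N is right). Not the white bust twice its size on the counter
- rook: a grey printed chess rook, 28 mm foot diameter, 46 mm tall, also standing on the turntable, about 85 mm from the bust; origin at the centre of its foot. Not to be disturbed
- station: curing station with its hood taken off, fixed: black base 210 x 210 mm, its top at 68 mm, with a steel turntable disc of 180 mm diameter on it that does not turn now. Origin on the counter under its centre; bust and rook stand side by side along its y axis, about 42 mm either side of the centre
- station_top (a point): centre of the turntable's upper face, 80 mm above the counter
- big_bust: large white cured bust, 140 mm tall, 76 mm wide, standing on the counter, origin at its foot; not to be disturbed
- bottle: empty amber glass bottle with black twist cap, 66 mm diameter, 150 mm tall, origin at its foot; not to be disturbed
- build_plate: aluminium build plate 82 x 130 mm with a mounting block and knob, 61 mm tall, lying on the counter, origin at its underside; not to be disturbed
Things that resemble listed ones, but are neither listed nor needed, are in the scene too. Leave any orange or yellow look-alike of the bust alone.

How it is judged (in metres and radians):
On the way, in this order (a step that is already met when the one before it is completed fails the run):
1. the tongs are gripped and lifted clear of the counter (height (world z) of tongs above 0.03 m and contact force between the fingers and tongs above 1 N and height (world z) of bust below 0.09 m), for 0.2 s.
2. both tong tips are closed on the bust where it stands (contact force between each of tong_left, tong_right and bust above 0.5 N and height (world z) of bust below 0.1 m), for 0.2 s.
At the end, for the whole second after the job is handed in: the bust's foot is at least 80 mm above the turntable, the bust upright within 20 degrees and still (under 30 mm/s), both tong tips pinching its plinth (over 0.5 N each, tip midpoint 0 to 34 mm above the foot), the tongs held by the fingers (over 1 N), nothing else touching bust or tongs (height (world z) of bust above 0.16 m and angle between bust's own z axis and vertical below 0.35 rad and linear speed of bust below 0.03 m/s and contact force between each of tong_left, tong_right and bust above 0.5 N and contact force between the fingers and tongs above 1 N and distance between tongs_tip and bust below 0.045 m and z of tongs_tip in the frame of bust between 0 and 0.034 m and contact force between each of station, rook, big_bust, bottle, build_plate, the arm and bust below 0.05 N and contact force between each of station, rook, big_bust, bottle, build_plate and tongs below 0.05 N); the arm keeps its last pose, push and grip.
It fails at once if the gripper or arm touches the tacky bust (contact force between any of the arm, the fingers and bust above 0.3 N).
It fails at once if a tong arm crushes the bust (over 20 N) (contact force between any of tong_left, tong_right and bust above 20 N).
It fails at once if the bust is knocked over or off the turntable (angle between bust's own z axis and vertical above 0.8 rad or height (world z) of bust below 0.06 m).
It fails at once if the rook is shifted more than 10 mm or tipped (distance of rook from where it was at the start of the episode above 0.01 m or angle between rook's own z axis and vertical above 0.3 rad).
It fails at once if the large bust, bottle or build plate is shifted more than 15 mm or tipped (distance of any of big_bust, bottle, build_plate from where it was at the start of the episode above 0.015 m or angle between any of big_bust, bottle's own z axis and vertical above 0.3 rad).
It also fails if it takes over 48 s, if anything falls off the work surface, if the arm or the gripper's body presses on something with over 40 N, if the wrist force passes 120 N, or if a joint passes its speed limit or range.

## Working session

There is one attempt and no reset: what is moved stays moved. The work goes in short steps, Python scripts to look and compute and a tool call to move; the robot and the scene stay as the last step left them, time stands still between calls to the robot, and variables do not carry over. Pictures are saved under pics/ and viewed, at most 10 in all, crops included, and the job is handed in when it is done.

Besides the shell and the picture viewer there is one more tool, called after "Call:" as name(argument=value, ...) on one line, values as JSON. carry_out: Moves the arm, as the interface text tells. Its arguments: {"type":"object","properties":{"deltas":{"type":"array"}},"required":["deltas"]}

```bash
mkdir -p pics; python3 - <<'E'
from cell import ctrl
import cv2
s=ctrl.read_state(); print(s, ctrl.grip_depth)
for n in("side","top"):
    cv2.imwrite(f"pics/{n}0.png",ctrl.get_image(n)[:,:,::-1]); c=ctrl.calibration(n); print(n,c)
E
```

```text
{'clock': 0.0, 'qpos': array([-1.35976838,  0.62934776,  0.03847085,  1.51838625, -0.02697468,
        0.9963047 , -0.02002234]), 'qd': array([-0.00146723, -0.00010478, -0.00028154,  0.00117158, -0.00176304,
       -0.00050207, -0.0009015 ]), 'tau': array([ 1.39728331e-04, -5.63413131e+01,  1.22552443e+00, -1.93454969e+01,
        1.07966020e-02,  1.03657233e-02, -1.49911614e-05]), 'eef_pos': array([177.47068493, 624.64063626, 230.38273969]), 'tool_rot': array([-3.13966633e+00,  6.42587593e-05,  2.86473242e+00]), 'force': array([-0.01380561,  0.94023106, -0.47274206]), 'torque': array([0.01906106, 0.00651693, 0.02237308]), 'gripper_force': 0.0, 'width': 85.36894307328338} 18.700000000000003
side {'mtx': array([[450.03013724,   0.        , 324.740716  ],
       [  0.        , 450.03013724, 242.16267384],
       [  0.        ,   0.        ,   1.        ]]), 'distortion': array([-0.04283031,  0.        ,  0.        ,  0.        ,  0.        ]), 'R': array([[ 0.98146703, -0.19102693,  0.01520429],
       [-0.10570417, -0.6058523 , -0.7885237 ],
       [ 0.15984082,  0.77230286, -0.6148164 ]]), 't': array([-626.76457624,  131.94794523, 1048.59953022])}
top {'mtx': array([[551.95632255,   0.        , 322.76522886],
       [  0.        , 551.95632255, 239.84288702],
       [  0.        ,   0.        ,   1.        ]]), 'distortion': array([-0.12083314,  0.        ,  0.        ,  0.        ,  0.        ]), 'R': array([[-0.00393417, -0.99999093,  0.00162989],
       [-0.97558161,  0.00348019, -0.2196097 ],
       [ 0.21960203, -0.00245407, -0.97558645]]), 't': array([  13.53930828,  661.17796487, 1272.40889789])}
```

View pics/top0.png

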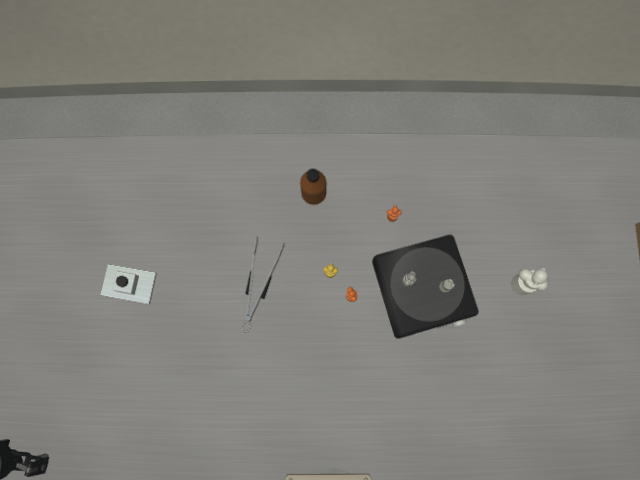

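View pics/side0.png

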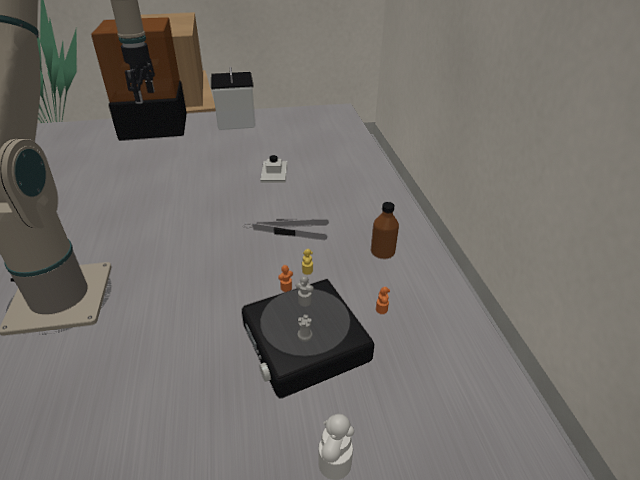

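The top view shows the tongs at about (258,285), pointing up (+x), the bust at about (409,279), the rook at about (447,286), and the station centred near (427,285). I'll zoom in on these.

```bash
python3 - <<'E'
import cv2,numpy as np
t=cv2.imread("pics/top0.png"); s=cv2.imread("pics/side0.png")
a=cv2.resize(t[230:340,225:305],None,fx=5,fy=5,interpolation=cv2.INTER_CUBIC)
b=cv2.resize(t[250:320,385:465],None,fx=5,fy=5,interpolation=cv2.INTER_CUBIC)
im=np.zeros((550,800,3),np.uint8); im[:550,:400]=a; im[:350,400:]=b
c=cv2.resize(s[265:345,270:345],None,fx=2.5,fy=2.5); im[350:550,400:400+c.shape[1]]=c
cv2.imwrite("pics/z.png",im)
E
```

```text
(no output)
```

View pics/z.png

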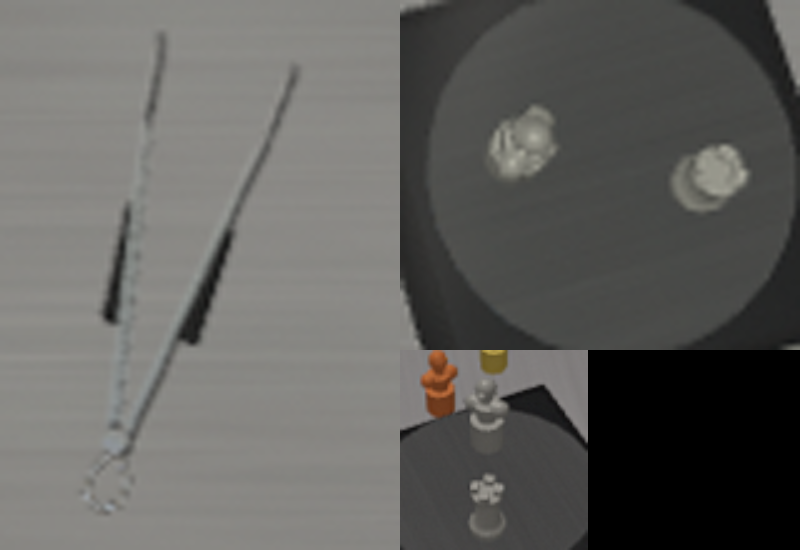

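```bash
cat > h.py <<'E'
import numpy as np,cv2
from cell import ctrl
def proj(n,P):
    c=ctrl.calibration(n)
    return cv2.projectPoints(np.atleast_2d(P).astype(float),cv2.Rodrigues(c['R'])[0],c['t'],c['mtx'],c['distortion'])[0][:,0]
def back(n,uv,z):
    c=ctrl.calibration(n)
    p=cv2.undistortPoints(np.array(uv,float).reshape(-1,1,2),c['mtx'],c['distortion'])[:,0]
    d=np.c_[p,np.ones(len(p))]@c['R']; C=-c['R'].T@c['t']
    return C+d*((z-C[2])/d[:,2])[:,None]
E
python3 - <<'E'
from h import *
from scipy.optimize import least_squares
np.set_printoptions(precision=1,suppress=True)
pts=back('top',[(248.2,318),(257.4,236.6),(284,243.4)],22)
print(pts); m=(pts[1]+pts[2])/2-pts[0]; yaw=np.arctan2(m[1],m[0])
print('tongs yaw',np.degrees(yaw),np.linalg.norm(m),'origin',pts[0]+90*np.array([np.cos(yaw),np.sin(yaw),0]))
# grip panel outer corners (lower)
# silhouette fit: cylinder r14 h; extremes from top (left,bottom) and side (left,right,bottom)
th=np.linspace(0,2*np.pi,72)
def sil(n,x,y,z0,h):
    return np.vstack([proj(n,np.c_[x+14*np.cos(th),y+14*np.sin(th),np.full(72,z)]) for z in(z0,z0+h)])
def fit(obs,g):
    def f(p):
        t=sil('top',*p,80,1);s=sil('side',*p,80,1)
        return [t[:,0].min()-obs[0],t[:,1].max()-obs[1],s[:,0].min()-obs[2],s[:,0].max()-obs[3],s[:,1].max()-obs[4]]
    r=least_squares(f,g);print(r.x,r.fun)
g=back('top',[(409,279),(445,288)],80)
fit([385+87/5,250+180/5,270+70/2.5,270+104/2.5,265+100/2.5],g[0][:2])
fit([385+271/5,250+212/5,270+69/2.5,270+106/2.5,265+188/2.5],g[1][:2])
# disc: fit extremes
im=cv2.imread('pics/top0.png')
print('disc',back('top',[(427,284.5)],80))
print('decoys',back('top',[(351,300),(330,276)],0))
print('base corners',back('top',[(375,262),(453,237),(477,313),(398,337)],68))
E
```

```text
[[475.9 195.6  22. ]
 [681.9 177.   22. ]
 [663.9 109.1  22. ]]
tongs yaw -14.937682024983594 203.9007191173382 origin [562.8 172.4  22. ]
[ 558.6 -189.8] [-1.4  0.6  0.4  0.2  1.6]
[ 544.  -279.5] [-0.8 -0.1  0.2 -0.2  0.9]
disc [[ 549.2 -238.2   80. ]]
decoys [[522.3 -59.6   0. ]
 [583.6  -7.1   0. ]]
base corners [[ 606.8 -115.7   68. ]
 [ 668.5 -310.6   68. ]
 [ 480.7 -359.4   68. ]
 [ 425.8 -166.3   68. ]]
```

The tongs' origin is near (563,172) with yaw -15°. The bust is near (559,-190) and the rook near (544,-280). I'll move above the tongs first.

Call:
carry_out(deltas=[0, 0, 0, -0.041, -0.0275, 0, -1, 0, 0, 0, -0.041, -0.0275, 0, -1, 0, 0, 0, -0.041, -0.0275, 0, -1, 0, 0, 0, -0.041, -0.0275, 0, -1, 0, 0, 0, -0.041, -0.0275, 0, -1, 0, 0, 0, -0.041, -0.0275, 0, -1, 0, 0, 0, -0.041, -0.0275, 0, -1, 0, 0, 0, -0.041, -0.0275, 0, -1, 0, 0, 0, -0.041, -0.0275, 0, -1, 0, 0, 0, -0.041, -0.0275, 0, -1, 0, 0, 0, -0.041, -0.0275, 0, -1, 0, 0, -0.9, -0.043, -0.027, 0, -1])

```text
clock: 1.6
eef_pos: [563.3, 172.1, 231.0]
tool_rot: [-3.141, -0.001, 2.881]
force: [1.1, 1.6, 0.4]
width: 85.3
gripper_force: 0.0
```

Call:
carry_out(deltas=[0, 0, 0, 0, 0, 0.03, -1, 0, 0, 0, 0, 0, 0.03, -1, 0, 0, 0, 0, 0, 0.03, -1, 0, 0, 0, 0, 0, 0.03, -1, 0, 0, 0, 0, 0, 0, -1, 0, 0, 0, 0, 0, 0, -1])

```text
clock: 2.35
eef_pos: [563.3, 173.5, 112.1]
tool_rot: [3.141, 0.001, 2.88]
force: [1.2, -0.5, 0.8]
width: 85.0
gripper_force: 0.0
```

```bash
python3 - <<'E'
from h import *
s=ctrl.read_state(); print(s['clock'],s['eef_pos'],np.degrees(s['tool_rot']),s['qpos'])
t=ctrl.get_image('top')[:,:,::-1]; s=ctrl.get_image('side')[:,:,::-1]
a=cv2.resize(t[225:345,210:310],None,fx=4,fy=4,interpolation=cv2.INTER_CUBIC)
b=cv2.resize(s[180:300,230:330],None,fx=4,fy=4,interpolation=cv2.INTER_CUBIC)
cv2.imwrite("pics/z1.png",np.hstack([a,b]))
E
```

```text
2.35 [563.31959499 173.47155861 112.05299792] [1.79969478e+02 4.85852114e-02 1.65039125e+02] [-0.37226437  0.69395886  0.0409671   1.79960686 -0.0433497   0.6478909
  1.00346203]
```

View pics/z1.png

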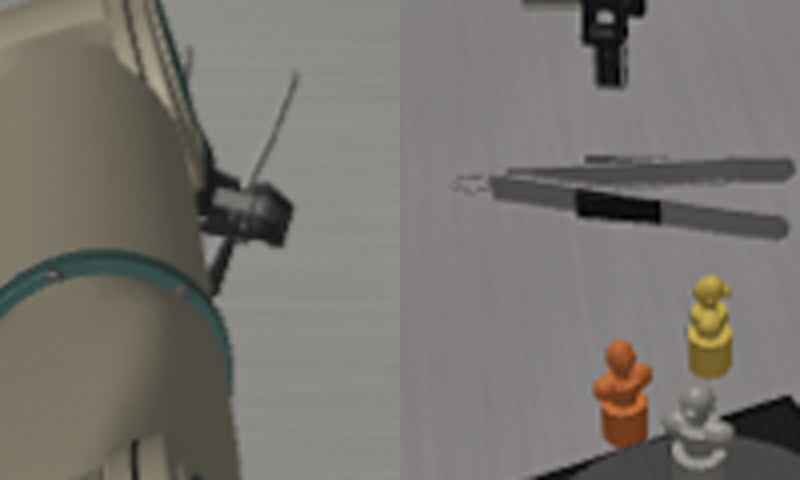

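The top view is mostly hidden by the arm. The side view shows the gripper above the tongs, with the right rubber panel's bottom middle near full-frame (284.5,235). I'll check that against the prediction, then descend.

```bash
python3 - <<'E'
from h import *
print(proj('side',[[556.3,147.3,1],[556.3,147.3,21],[563,172.4,22],[475.9,195.6,22],[663.9,109.1,11]]), back('side',[(284.5,235)],1))
E
```

```text
[[285.56883724 236.08860912]
 [285.2914015  230.29943666]
 [286.55631741 224.51445125]
 [254.68193418 222.85650121]
 [326.25914994 237.41434981]] [[553.98734519 152.80127664   1.        ]]
```

Call:
carry_out(deltas=[0, 0, 0, 0, 0, 0.03, -1, 0, 0, 0, 0, 0, 0.03, -1, 0, 0, 0, 0, 0, 0.02, -1, 0, 0, 0, 0, 0, 0.01, -1, 0, 0, 0, 0, 0, 0, -1])

```text
clock: 3.08
eef_pos: [563.0, 173.4, 21.6]
tool_rot: [3.141, 0.0, 2.88]
force: [-0.1, -0.2, 0.1]
width: 85.4
gripper_force: 0.0
```

Call:
carry_out(deltas=[0, 0, 0, 0, 0, 0.009, -1, 0, 0, 0, 0, 0, 0.009, -1, 0, 0, 0, 0, 0, 0, -0.5, 0, 0, 0, 0, 0, 0, -0.3, 0, 0, 0, 0, 0, 0, -0.3])

```text
clock: 3.7
eef_pos: [563.0, 173.4, 3.5]
tool_rot: [3.141, 0.0, 2.88]
force: [0.3, -0.7, -0.3]
width: 55.5
gripper_force: 0.0
```

Call:
carry_out(deltas=[0, 0, 0, 0, 0, 0, -0.15, 0, 0, 0, 0, 0, 0, -0.15, 0, 0, 0, 0, 0, 0, -0.15, 0, 0, 0, 0, 0, 0, -0.15])

```text
clock: 4.2
eef_pos: [563.3, 173.5, 3.9]
tool_rot: [3.141, 0.001, 2.881]
force: [-0.6, 0.2, 5.8]
width: 48.8
gripper_force: 6.4
```

Call:
carry_out(deltas=[0, 0, 0, 0, 0, -0.002, -0.15, 0, 0, 0, 0, 0, 0, -0.1, 0, 0, 0, 0, 0, 0, -0.1, 0, 0, 0, 0, 0, 0, -0.1, 0, 0, 0, 0, 0, 0, -0.1])

```text
clock: 4.82
eef_pos: [562.7, 173.3, 5.2]
tool_rot: [-3.141, -0.0, 2.88]
force: [0.1, 0.2, -1.5]
width: 47.1
gripper_force: 5.3
```

Call:
carry_out(deltas=[0, 0, 0, 0, 0, -0.01, -0.1, 0, 0, 0, 0, 0, -0.02, -0.1, 0, 0, 0, 0, 0, -0.03, -0.1, 0, 0, 0, 0, 0, -0.03, -0.1, 0, 0, 0, 0, 0, -0.03, -0.1, 0, 0, 0, 0, 0, -0.03, -0.1, 0, 0, 0, 0, 0, -0.02, -0.1, 0, 0, 0, 0, 0, 0, -0.1, 0, 0, 0, 0, 0, 0, -0.1, 0, 0, 0, 0, 0, 0, -0.1])

```text
clock: 6.08
eef_pos: [562.0, 173.1, 174.4]
tool_rot: [-3.141, -0.002, 2.881]
force: [-1.2, 0.6, -0.8]
width: 47.0
gripper_force: 5.3
```

```bash
python3 - <<'E'
from h import *
s=ctrl.get_image('side')[:,:,::-1]
cv2.imwrite("pics/z2.png",cv2.resize(s[130:280,210:410],None,fx=4,fy=4,interpolation=cv2.INTER_CUBIC))
E
```

```text
(no output)
```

View pics/z2.png

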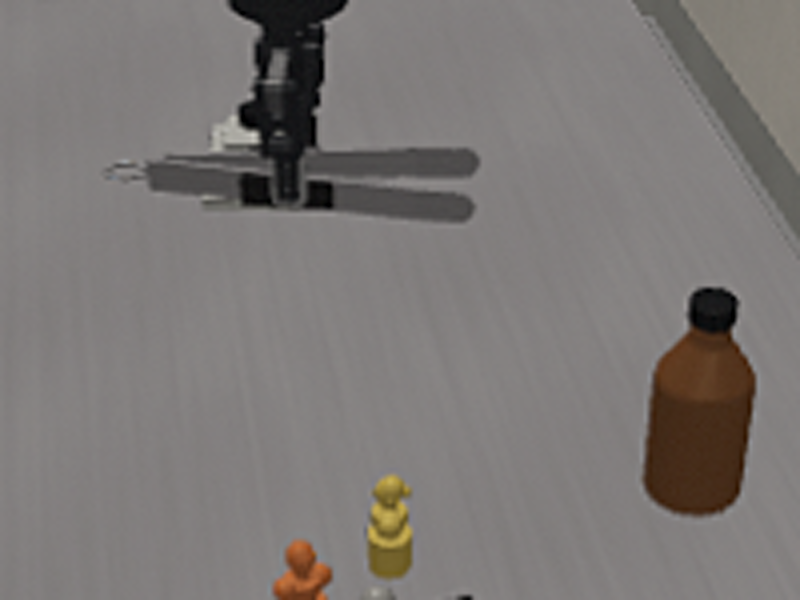

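```bash
python3 - <<'E'
from h import *
s=ctrl.read_state();p=s['eef_pos'];print(s['clock'],p)
for z in(178,182,186):
    b=back('side',[(329.75,170.5),(328.5,182)],z); m=b.mean(0)-p; 
    c,sn=np.cos(np.radians(-15)),np.sin(np.radians(-15))
    print(z,b[:,:2],'ahead',m[0]*c+m[1]*sn,'left',-m[0]*sn+m[1]*c,np.linalg.norm(b[0]-b[1]))
E
```

```text
6.125 [562.10464574 173.09565253 174.36177385]
178 [[684.16040203 179.02278665]
 [669.10578718 121.03166391]] ahead 116.59653492089498 left 7.359754112221861 59.91336866462504
182 [[682.62543884 171.93196666]
 [667.67460066 114.34059675]] ahead 116.94750205191458 left 0.3197657309783324 59.50036512580406
186 [[681.09047566 164.84114667]
 [666.24341413 107.6495296 ]] ahead 117.29846918293406 left -6.720222650265171 59.087361586982716
```

The tongs are level and held at mid-panel, with tip ends at (330,170) and (328,182). Next I'll move to the approach start, about 65 mm short of the bust.

Call:
carry_out(deltas=[0, 0, 0, 0.004, -0.02, 0, -0.1, 0, 0, 0, 0.008, -0.039, 0, -0.1, 0, 0, 0, 0.008, -0.039, 0, -0.1, 0, 0, 0, 0.008, -0.039, 0, -0.1, 0, 0, 0, 0.008, -0.039, 0, -0.1, 0, 0, 0, 0.008, -0.039, 0, -0.1, 0, 0, 0, 0.008, -0.039, 0, -0.1, 0, 0, 0, 0.008, -0.039, 0, -0.1, 0, 0, 0, 0.006, -0.039, 0, -0.1, 0, 0, 0, 0.003, -0.02, 0, -0.1, 0, 0, 0, 0, 0, 0, -0.1, 0, 0, 0, 0, 0, 0, -0.1])

```text
clock: 7.62
eef_pos: [405.6, -148.1, 175.1]
tool_rot: [3.141, -0.0, 2.881]
force: [0.6, -0.2, -0.4]
width: 46.9
gripper_force: 5.3
```

```bash
python3 - <<'E'
from h import *
s=ctrl.read_state();print(s['clock'],s['eef_pos'],s['qpos'],s['width'])
t=ctrl.get_image('top')[:,:,::-1]; s=ctrl.get_image('side')[:,:,::-1]
a=cv2.resize(t[250:350,370:470],None,fx=4,fy=4,interpolation=cv2.INTER_CUBIC)
b=cv2.resize(s[255:355,230:330],None,fx=4,fy=4,interpolation=cv2.INTER_CUBIC)
cv2.imwrite("pics/z3.png",np.hstack([a,b]))
E
```

```text
7.625 [ 405.59602775 -148.05703116  175.0836133 ] [ 0.26928307  0.41651365  0.02197348  2.15982591 -0.01769718  0.56572699
  1.61496861] 46.933510991458945
```

View pics/z3.png

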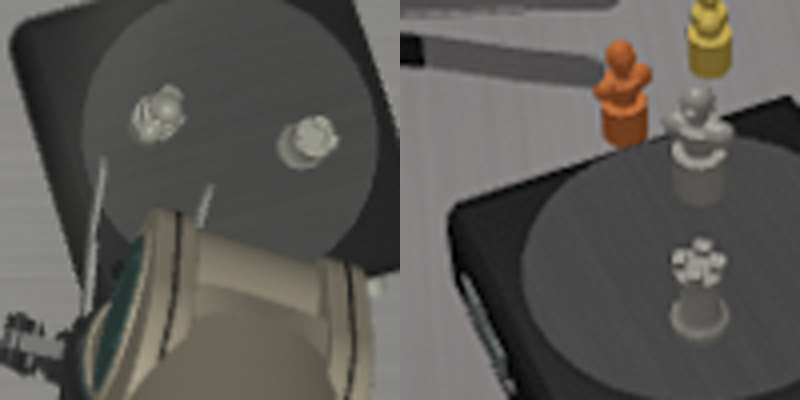

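The top view shows both tips short of the bust and straddling it, with the bust plinth near (406,283). In the side view the plinth foot's lower edge is near (305,306.5). I'll descend, leaving about 4 mm above the disc.

Call:
carry_out(deltas=[0, 0, 0, 0, 0, 0.01, -0.1, 0, 0, 0, 0, -0.001, 0.02, -0.1, 0, 0, 0, 0, 0, 0.02, -0.1, 0, 0, 0, 0, 0, 0.02, -0.1, 0, 0, 0, 0, 0, 0.01, -0.1, 0, 0, 0, 0, 0, 0.005, -0.1, 0, 0, 0, 0, 0, 0, -0.1, 0, 0, 0, 0, 0, 0, -0.1])

```text
clock: 8.72
eef_pos: [405.4, -150.0, 90.8]
tool_rot: [-3.142, 0.001, 2.881]
force: [0.2, -0.6, -1.0]
width: 46.9
gripper_force: 5.3
```

```bash
python3 - <<'E'
from h import *
s=ctrl.read_state();print(s['clock'],s['eef_pos'],s['force'])
t=ctrl.get_image('top')[:,:,::-1]; s=ctrl.get_image('side')[:,:,::-1]
a=cv2.resize(t[250:350,370:470],None,fx=4,fy=4,interpolation=cv2.INTER_CUBIC)
b=cv2.resize(s[255:355,230:330],None,fx=4,fy=4,interpolation=cv2.INTER_CUBIC)
cv2.imwrite("pics/z4.png",np.hstack([a,b]))
E
```

```text
8.725 [ 405.36296979 -150.00599121   90.75210369] [ 0.23688132 -0.55439327 -0.95660912]
```

View pics/z4.png

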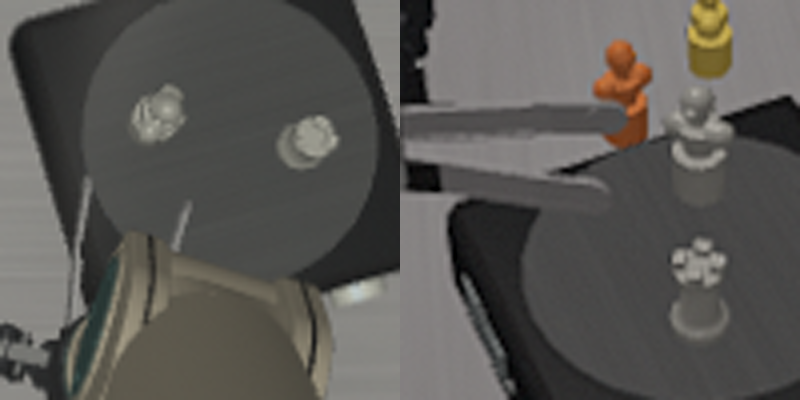

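```bash
python3 - <<'E'
from h import *
B=np.array([558.5,-190,0]);R=np.array([[np.cos(.2604),-np.sin(.2604),0],[np.sin(.2604),np.cos(.2604),0],[0,0,1]])
for n,uv,z in(('top',[(392.5,294.5),(417,301)],109),('side',[(287,284.5),(282.75,304)],98),('side',[(287,284.5),(282.75,304)],95)):
    b=back(n,uv,z); print(n,z,b.round(1),'rel bust (ahead,left):',(R@(b.mean(0)-B)).round(1))
E
```

```text
top 109 [[ 522.2 -150.7  109. ]
 [ 506.6 -207.5  109. ]] rel bust (ahead,left): [-45.4  -0.8 109. ]
side 98 [[ 526.1 -150.2   98. ]
 [ 510.3 -205.7   98. ]] rel bust (ahead,left): [-42.    1.3  98. ]
side 95 [[ 526.4 -147.    95. ]
 [ 510.6 -202.7   95. ]] rel bust (ahead,left): [-42.6   4.3  95. ]
```

Call:
carry_out(deltas=[0, 0, 0, 0, 0, 0.002, -0.1, 0, 0, 0, -0.005, 0, 0, -0.1, 0, 0, 0, -0.01, 0, 0, -0.1, 0, 0, 0, -0.01, 0, 0, -0.1, 0, 0, 0, -0.01, 0, 0, -0.1, 0, 0, 0, -0.01, 0, 0, -0.1, 0, 0, 0, -0.01, 0, 0, -0.1, 0, 0, 0, -0.005, 0, 0, -0.1, 0, 0, 0, -0.005, 0, 0, -0.1, 0, 0, 0, 0, 0, 0, -0.1, 0, 0, 0, 0, 0, 0, -0.1])

```text
clock: 10.2
eef_pos: [467.3, -166.6, 88.2]
tool_rot: [3.142, -0.001, 2.88]
force: [0.3, 0.7, -1.4]
width: 47.3
gripper_force: 5.3
```

```bash
python3 - <<'E'
from h import *
s=ctrl.read_state();print(s['clock'],s['eef_pos'],s['force'])
t=ctrl.get_image('top')[:,:,::-1]; s=ctrl.get_image('side')[:,:,::-1]
a=cv2.resize(t[250:320,370:440],None,fx=5.7,fy=5.7,interpolation=cv2.INTER_CUBIC)
b=cv2.resize(s[265:335,260:330],None,fx=5.7,fy=5.7,interpolation=cv2.INTER_CUBIC)
cv2.imwrite("pics/z5.png",np.hstack([a,b]))
E
```

```text
10.2 [ 467.29047793 -166.57283044   88.23175378] [ 0.32484046  0.71314473 -1.43834961]
```

View pics/z5.png

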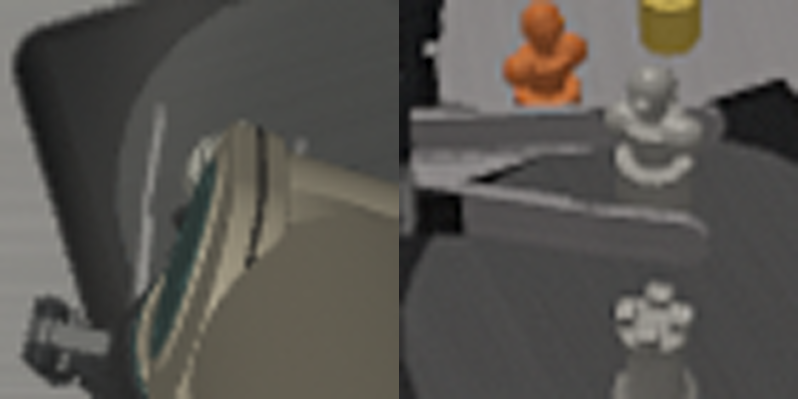

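The near tip ends about 22 mm past the bust's centre, and the bust stands between the tips. I'll squeeze in small steps and watch the force.

Call:
carry_out(deltas=[0, 0, 0, 0, 0, 0, -0.05, 0, 0, 0, 0, 0, 0, 0, 0, 0, 0, 0, 0, 0, 0.05, 0, 0, 0, 0, 0, 0, 0.08, 0, 0, 0, 0, 0, 0, 0.1, 0, 0, 0, 0, 0, 0, 0.1, 0, 0, 0, 0, 0, 0, 0.1])

```text
clock: 11.18
eef_pos: [467.7, -166.7, 88.3]
tool_rot: [3.142, -0.0, 2.88]
force: [0.1, 0.1, -0.4]
width: 38.9
gripper_force: 8.0
```

Call:
carry_out(deltas=[0, 0, 0, 0, 0, 0, 0.12, 0, 0, 0, 0, 0, 0, 0.14, 0, 0, 0, 0, 0, 0, 0.14, 0, 0, 0, 0, 0, 0, 0.14])

```text
clock: 11.68
eef_pos: [467.7, -166.7, 88.3]
tool_rot: [-3.142, -0.0, 2.88]
force: [0.1, 0.1, -1.2]
width: 37.1
gripper_force: 8.4
```

Call:
carry_out(deltas=[0, 0, 0, 0, 0, 0, 0.15, 0, 0, 0, 0, 0, 0, 0.16, 0, 0, 0, 0, 0, 0, 0.17, 0, 0, 0, 0, 0, 0, 0.17, 0, 0, 0, 0, 0, 0, 0.17])

```text
clock: 12.3
eef_pos: [467.7, -166.7, 88.3]
tool_rot: [3.142, -0.0, 2.881]
force: [-0.0, -0.7, -1.2]
width: 35.7
gripper_force: 8.7
```

Call:
carry_out(deltas=[0, 0, 0, 0, 0, 0, 0.18, 0, 0, 0, 0, 0, 0, 0.19, 0, 0, 0, 0, 0, 0, 0.19, 0, 0, 0, 0, 0, 0, 0.19])

```text
clock: 12.8
eef_pos: [467.7, -166.7, 88.3]
tool_rot: [-3.142, -0.0, 2.88]
force: [0.3, -0.2, -1.2]
width: 35.0
gripper_force: 9.1
```

Call:
carry_out(deltas=[0, 0, 0, 0, 0, 0, 0.2, 0, 0, 0, 0, 0, 0, 0.21, 0, 0, 0, 0, 0, 0, 0.21, 0, 0, 0, 0, 0, 0, 0.21])

```text
clock: 13.3
eef_pos: [467.7, -166.7, 88.3]
tool_rot: [3.142, -0.0, 2.88]
force: [0.5, -0.2, -1.2]
width: 34.1
gripper_force: 17.7
```

Call:
carry_out(deltas=[0, 0, 0, 0, 0, 0, 0.22, 0, 0, 0, 0, 0, 0, 0.23, 0, 0, 0, 0, 0, 0, 0.23, 0, 0, 0, 0, 0, 0, 0.23])

```text
clock: 13.8
eef_pos: [467.7, -166.7, 88.3]
tool_rot: [3.142, -0.0, 2.88]
force: [0.3, -0.7, -1.3]
width: 33.7
gripper_force: 30.9
```

Contact is made. The reading of 31 N is slightly high, so I'll ease off a little, check, and then lift.

Call:
carry_out(deltas=[0, 0, 0, 0, 0, 0, 0.22, 0, 0, 0, 0, 0, 0, 0.22, 0, 0, 0, 0, 0, -0.002, 0.22, 0, 0, 0, 0, 0, -0.004, 0.22, 0, 0, 0, 0, 0, -0.006, 0.22, 0, 0, 0, 0, 0, 0, 0.22])

```text
clock: 14.55
eef_pos: [468.2, -166.9, 100.9]
tool_rot: [-3.142, 0.001, 2.88]
force: [-0.7, -0.1, -1.7]
width: 33.6
gripper_force: 30.9
```

Call:
carry_out(deltas=[0, 0, 0, 0, 0, -0.006, 0.22, 0, 0, 0, 0, 0, -0.01, 0.22, 0, 0, 0, 0, 0, -0.012, 0.22, 0, 0, 0, 0, 0, -0.012, 0.22, 0, 0, 0, 0, 0, -0.012, 0.22, 0, 0, 0, 0, 0, -0.012, 0.22, 0, 0, 0, 0, 0, -0.012, 0.22, 0, 0, 0, 0, 0, -0.01, 0.22, 0, 0, 0, 0, 0, -0.008, 0.22, 0, 0, 0, 0, 0, -0.004, 0.22, 0, 0, 0, 0, 0, 0, 0.22, 0, 0, 0, 0, 0, 0, 0.22])

```text
clock: 16.05
eef_pos: [467.5, -166.6, 198.0]
tool_rot: [3.142, -0.001, 2.881]
force: [-0.0, -0.3, -1.6]
width: 33.4
gripper_force: 30.9
```

```bash
python3 - <<'E'
from h import *
s=ctrl.read_state();print(s['clock'],s['eef_pos'],s['gripper_force'])
s=ctrl.get_image('side')[:,:,::-1]
cv2.imwrite("pics/z6.png",cv2.resize(s[190:350,220:380],None,fx=3.7,fy=3.7,interpolation=cv2.INTER_CUBIC))
E
```

```text
16.05 [ 467.50986309 -166.61205261  197.96099588] 30.886305287713185
```

View pics/z6.png

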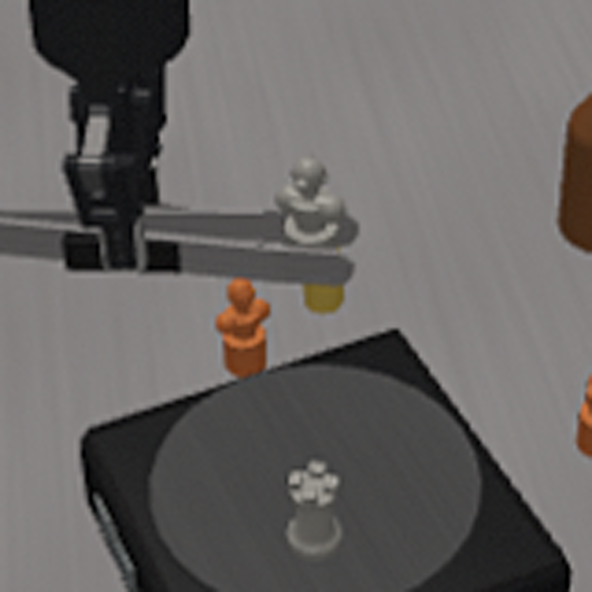

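The bust is upright in the tongs near (310,200) in the crop, about 110 mm above the disc, and the rook hasn't moved. I'm handing in.

```bash
python3 -c "
from cell import ctrl
print(ctrl.finish_job())"
```

```text
the job is handed in; nothing more can be done
None
```

The job is handed in, with the bust held upright in the tongs about 110 mm above the turntable and the rook undisturbed; grip force read 31 N, just over the advised 14–30 N (about 11 N at each tip by the tongs' spec, under the 20 N crush limit), and no verdict came back.

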